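Hang a price sign on the shop's sign rail and lock it

ROBOT

A 6-joint arm with a two-finger parallel gripper is mounted at the origin on the work surface. World frame = base frame: x ahead of the robot, y to its left, z up, the work surface at z = 0. Lengths are in m, angles in rad, forces in N, time in s.
With the tool pointing down it reaches from about 0.375 to 0.9 m from the base axis. Payload 3.1 kg.
Tool frame: the origin (TCP) lies between the finger pads; the fingertips stand 17 mm ahead of it and the grasp point (between the pads) lies 2 mm behind it (robot.nose_length is the distance from the TCP to the fingertips, in m); z points along the fingers, y is the line along which they close (so a half turn about z gives the same grasp; the last joint's range is limited). The gripper opens to 87 mm and grips with 3 to 60 N. Pads are 19 mm wide; open, the fingers measure 117 mm over their backs; the gripper's body (75 mm by 190 mm) begins 51 mm behind the grasp point.
Start: joints at [-1.494, 0.527, 1.433, -0, 1.181, -0.178], TCP at [0.158, -0.605, 0.24] pointing down, gripper open.
Joint ranges: [-3.08, 3.08], [-0.75, 2.2], [0.22, 2.44], [-1.43, 4.57], [0, 2.65], [-2.85, 2.85]. Speed limits (rad/s): [2.79, 2.79, 3.14, 3.14, 3.14, 3.14].

INTERFACE

Orientations are given as a unit quaternion [x, y, z, w].
In Python, from rig import robot, cams gives the robot as it stands.
- The arm moves only by the shell command python3 -m pendant 'ROWS' [FORCE]. ROWS is JSON, a list of rows, each an object with "jaw": the opening, from 0 (shut) to 1 (fully open); "linear": the shift along the tool's x, y, z in cm, a list of three; "twist": the turn about the tool's z in degrees. A call has 1 to 12 rows; each row shifts and turns the commanded pose from where the row before left it, along the tool's axes as they then stand; what a row does not reach is not made up. A row lasts 1/12 s, in which the tool goes at most 41.7 mm and 7.16 degrees, less where a joint would pass 70% of its speed; a pose out of reach is approached as far as the arm can. A call is refused whole if a number of a shift passes 4.17 or a number of a turn 7.16, either way. A call with a gripper value outside its range is refused whole. The fingers move at their own pace and stop on an object; FORCE is the grip in N (left out, the last holds). Time passes only in rows, so rows that do not move let the fingers close. It gives the time, the measured TCP pose, the force, the opening and the grip force at its end, in the units of the state.
- robot.get_obs(): the state, without advancing time (a new reading comes with each control period).
- cams.camera(name): name is "scene" or "side" or "wrist"; returns a dict with "color" (384x512x3 uint8, blue, green, red), "depth" (384x512 float32, m along the optical axis (not along the pixel's ray), 0 where there is no reading), "fov_y" (degrees; the focal length in pixels is half the picture's height over the tangent of half this angle, whatever the lens; pixels are square), "cx", "cy" (the principal point, pixels), "k1" (the pictures are not rectified: a ray, as slopes to the right and down, at radius r is drawn at 1 + k1 r^2 times it, then the intrinsics apply), "view" (4x4, takes a point from world to camera coordinates). Camera axes: x right, y down, z forward; pixel columns grow to the right and rows downward; lengths in m; the calibration is good to about 2 mm. A picture is of the moment at which its call begins.
- robot.hand_in(): hands the job in; it is judged then, once.
The state is a dict: "time": time; "q": joint angles; "joint_velocities": joint speeds; "joint_torque": joint torques, N m; "position": TCP position; "tool_rot": TCP orientation; "ft_force": force on the tool from outside, world axes, zero at the start; "moment": the same for the moment, N m; "grip_width": finger opening in m; "grip_force": force on a finger pad.
Only numpy, scipy, OpenCV 4.12 (cv2) and the standard library are available. Lean on these libraries where they do the work, as an engineer would, in place of code of your own. Each camera call takes 0.05 s, during which the arm holds its last target. There are 200 camera calls.

TASK

Take the yellow price sign out of the wooden rack, slip its head into the open end of the sign rail and slide it along the crooked rail until it has pushed the red lock shoe fully home, then press it against the hard end for half a second with about 10 N to bed it. Go gently, never forcing the sign against the rail or the lock; leave it hanging there on its own, and do not disturb the green sign or the goods on the table.

Things in the scene. Friction and masses are not known exactly. Their poses are not given: they have to be found in the camera images.
- yellow_sign_grip (a point): sign to hang: centre of the upper part of its yellow grip lug. Sign frame: z up, y along its width, x to the side showing the card. Lug 18 mm (x) by 16 mm (y), from 38 mm below to 15 mm above this point; below it a black card holder 4 x 100 x 70 mm, lower edge 108 mm below this point. About 0.14 kg.
- yellow_sign_head (a point): centre of the yellow sign's white T-head, 34 mm behind the lug (sign -x), 28 mm below the grip point. Head 8 mm thick (x), 24 mm high, 40 mm long (y -20 to +20 mm; the rounded +y end goes in first). A neck 8 mm high, from y -15 to +15 mm, joins it to the lug. Axes as the sign's.
- rail_mouth (a point): centre of the sign rail's cavity at its open end. +y points along the rail into it, +x out of its slot (towards the crates), z up; the sign hangs with its axes parallel to these. Cavity 11.5 mm deep (x), 27 mm high; slot 11 mm high; lips' outer face 11 mm in +x from here, rail top 17.5 mm above.
- lock (a joint): travel of the red lock shoe in the rail: 0 m out (start), 0.030 home on a hard end; from 0.027 it is home. Its flag fills the slot and meets the front of the sign's neck; the flag's face starts 122 to 172 mm from the mouth, elsewhere each time, not given. It resists with a steady 5 N and stays where pushed. The free sign slides with 1 or 2 N; over 22 N of sign on rail and lock is forcing.
- rail: aluminium C-rail on two posts (fixed), 320 mm long, level, 200 mm above the table; origin on the table below the middle of its straight line, axes as rail_mouth. From 60 mm past the mouth on it is a swivel section, straight and level but turned up to 0.1 rad to either side, not measured. Follow it by feel, yielding sideways and turning with it.
- rack: wooden rack, 130 x 130 mm, 30 mm high, with two grooves 22 mm deep and 5.5 mm wide along its y axis, 33 mm either side of its centre in x; one sign stands in each, upright, axes parallel to the rack's. Origin under its centre; fixed.
- green_sign_grip (a point): grip lug of the green sign, same shape as the yellow one, standing in the other groove; must stay in the rack
- honey: amber jar, 64 mm diameter, 90 mm high, origin under its centre; leave alone
- juice: orange bottle, 60 mm diameter, 160 mm high, origin under its centre; leave alone
- pumpkin: small orange pumpkin, 94 mm diameter, 58 mm high, origin under its centre; leave alone
Not all that is in view belongs to the job. Leave any blue look-alike of the part that bears yellow_sign_grip alone.

How it is judged:
By the outcome, as a careful person would: the job done as asked, in the order asked, and still so for the second after the job is handed in, with the robot touching nothing.
It also fails if it takes over 67 s, if anything falls off the work surface, if the arm or the gripper's body presses on something with over 40 N, if the wrist force passes 120 N, or if a joint passes its speed limit or range.

## Working session

There is one attempt and no reset: what is moved stays moved. The work goes in short steps, Python scripts to look and compute and a shell command to move; the robot and the scene stay as the last step left them, time stands still between calls to the robot, and variables do not carry over. Pictures are saved under pics/ and viewed, at most 10 in all, crops included, and the job is handed in when it is done.

```bash
ls; mkdir -p pics
python3 - <<'E'
from rig import robot,cams
import cv2,numpy as np
a=[]
for n in("scene","side"):
    c=cams.camera(n); np.savez(f"pics/{n}.npz",**c); cv2.imwrite(f"pics/{n}.png",c["color"]); print(n,c["fov_y"],c["cx"],c["cy"],c["k1"]); print(np.round(c["view"],3)); print(np.round(np.linalg.inv(c["view"])[:3,3],3))
print(robot.get_obs())
E
```

```text
pics
scene 51.8105943166385 256.517242729903 195.00028773260183 0.00016558672424733177
[[ 0.694  0.72  -0.01  -0.25 ]
 [ 0.442 -0.437 -0.783 -0.078]
 [-0.568  0.539 -0.622  1.436]
 [ 0.     0.     0.     1.   ]]
[ 1.024 -0.628  0.829]
side 56.891758818082515 261.15230775505773 195.26270005273446 -0.11289331148782644
[[-0.905 -0.426 -0.013  0.35 ]
 [-0.196  0.443 -0.875  0.226]
 [ 0.378 -0.789 -0.484  1.004]
 [ 0.     0.     0.     1.   ]]
[-0.019  0.841  0.688]
{'time': 0.1, 'q': array([-1.49348281e+00,  5.28392405e-01,  1.43379255e+00, -9.17891904e-06,
        1.18139606e+00, -1.78487330e-01]), 'joint_velocities': array([ 0.00067974, -0.00110391, -0.00414616,  0.00037845, -0.00015362,
        0.00216322]), 'joint_torque': array([-2.19989870e-04, -4.40983593e+01, -1.77150106e+01,  6.35708473e-02,
        5.34172053e-02, -3.79485004e-05]), 'position': array([ 0.15812147, -0.60400935,  0.23865181]), 'tool_rot': array([ 9.91831172e-01,  1.27553668e-01,  4.60323865e-05, -9.93123942e-04]), 'ft_force': array([ 0.13446458, -0.56890668, -0.20757179]), 'moment': array([0.025483  , 0.01743357, 0.02630591]), 'grip_force': 0.0, 'grip_width': 0.08692607254651313}
```

View pics/scene.png

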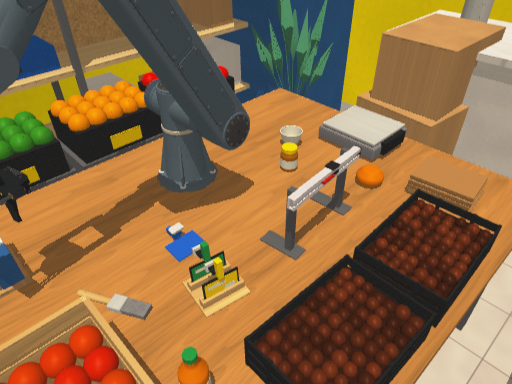

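View pics/side.png

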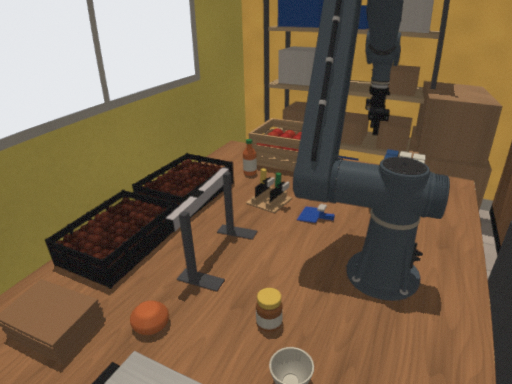

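The scene view shows the rack at about (217,290), with the yellow sign at (220,272) and the green sign at (205,252). The rail runs from about (292,190) to (358,153), with a red lock around (328,178). The blue look-alike lies flat at (185,243). I'll enlarge the rack and the rail.

```bash
cat > h.py <<'E'
import numpy as np,cv2
def K(c):
    f=c["color"].shape[0]/2/np.tan(np.radians(float(c["fov_y"]))/2); return np.array([[f,0,float(c["cx"])],[0,f,float(c["cy"])],[0,0,1]])
def D(c): return np.array([float(c["k1"]),0,0,0,0.])
def ray(c,uv):
    s=cv2.undistortPoints(np.array(uv,float).reshape(-1,1,2),K(c),D(c)).reshape(-1,2); return np.c_[s,np.ones(len(s))]
def at_depth(c,uv):
    Vi=np.linalg.inv(c["view"]); uv=np.array(uv,float).reshape(-1,2); d=np.array([c["depth"][int(round(v)),int(round(u))] for u,v in uv])
    return (ray(c,uv)*d[:,None])@Vi[:3,:3].T+Vi[:3,3]
def at_z(c,uv,z):
    Vi=np.linalg.inv(c["view"]); r=ray(c,uv)@Vi[:3,:3].T; o=Vi[:3,3]; return o+r*((z-o[2])/r[:,2])[:,None]
def proj(c,P):
    V=c["view"]; return cv2.projectPoints(np.array(P,float).reshape(-1,1,3),cv2.Rodrigues(V[:3,:3])[0],V[:3,3],K(c),D(c))[0].reshape(-1,2)
E
python3 - <<'E'
import numpy as np,cv2
s=np.load("pics/scene.npz")["color"]
a=cv2.resize(s[230:320,170:260],(400*1,400),interpolation=cv2.INTER_CUBIC)
b=cv2.resize(s[140:260,260:380],(400,400),interpolation=cv2.INTER_CUBIC)
cv2.imwrite("pics/c1.png",np.hstack([a,b]))
s=np.load("pics/side.npz")["color"]
a=cv2.resize(s[165:215,245:295],(400,400),interpolation=cv2.INTER_CUBIC)
b=cv2.resize(s[160:290,150:280],(400,400),interpolation=cv2.INTER_CUBIC)
cv2.imwrite("pics/c2.png",np.hstack([a,b]))
E
```

```text
(no output)
```

View pics/c1.png

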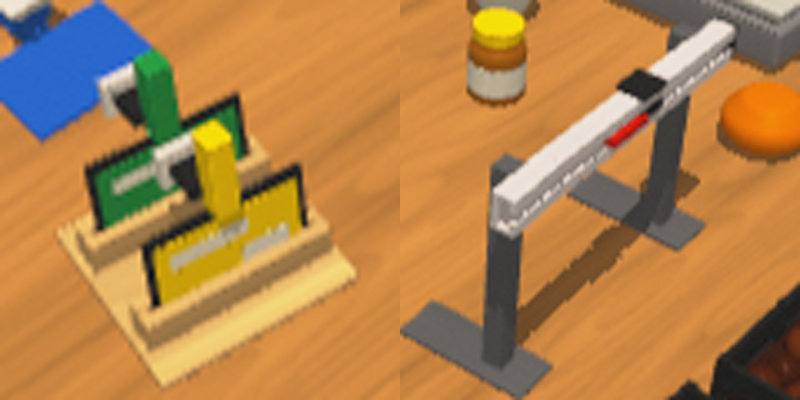

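View pics/c2.png

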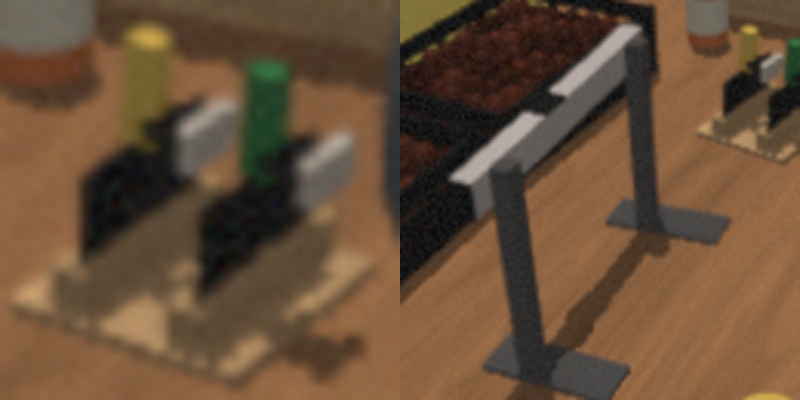

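Run:
```python
import numpy as np
from h import *
np.set_printoptions(precision=4,suppress=True)
s=dict(np.load("pics/scene.npz"));d=dict(np.load("pics/side.npz"))
cr=lambda x,y:(170+x*.225,230+y*.225)
print("lug top",at_z(s,[cr(213,135)],.131),at_depth(s,[cr(213,135)]))
e=at_z(s,[cr(143,240),cr(302,167)],.078);v=e[1]-e[0];print("card",e,e.mean(0),np.linalg.norm(v),np.arctan2(v[1],v[0]))
e=at_z(s,[cr(87,165),cr(241,94)],.078);v=e[1]-e[0];print("green card",e,np.linalg.norm(v),np.arctan2(v[1],v[0]))
sd=lambda x,y:(245+x*.125,165+y*.125)
print("lug top side",at_z(d,[sd(148,38),sd(268,68)],.131),at_depth(d,[sd(148,40)]))
print("green top",at_z(s,[cr(152,62)],.131))
rr=lambda x,y:(260+(x-400)*.3,140+y*.3)
for z in(.2,.2175):
  print("rail top scene",z,at_z(s,[rr(493,187),rr(513,200),rr(718,22),rr(735,32)],z))
  rd=lambda x,y:(150+(x-400)*.325,160+y*.325)
  print(" side",at_z(d,[rd(625,25),rd(641,38),rd(452,178),rd(472,187)],z))
# cloud
for n,c in(("scene",s),("side",d)):
  vv,uu=np.mgrid[0:384,0:512]; P=at_depth(c,np.c_[uu.ravel(),vv.ravel()])
  col=c["color"].reshape(-1,3).astype(int)
  m=(P[:,2]>.19)&(P[:,2]<.24)&(P[:,0]>.4)&(P[:,0]<.8)&(abs(P[:,1])<.35)&(col.min(1)>120)
  Q=P[m];print(n,len(Q),Q.min(0),Q.max(0))
  z=np.histogram(Q[:,2],bins=np.arange(.19,.24,.004));print(z)
  np.save(f"pics/{n}_rail.npy",Q)
```

```text
lug top [[ 0.5001 -0.2591  0.131 ]] [[ 0.4978 -0.2575  0.128 ]]
card [[ 0.492  -0.3059  0.078 ]
 [ 0.5137 -0.2108  0.078 ]] [ 0.5028 -0.2583  0.078 ] 0.09752969308335178 1.3468543138455913
green card [[ 0.4281 -0.2958  0.078 ]
 [ 0.4472 -0.199   0.078 ]] 0.09865862378573086 1.3763310280377286
lug top side [[ 0.4918 -0.2485  0.131 ]
 [ 0.428  -0.241   0.131 ]] [[ 0.4932 -0.2513  0.1285]]
green top [[ 0.4348 -0.2488  0.131 ]]
rail top scene 0.2 [[ 0.5084 -0.0289  0.2   ]
 [ 0.5296 -0.0298  0.2   ]
 [ 0.4896  0.2918  0.2   ]
 [ 0.5102  0.2884  0.2   ]]
 side [[ 0.5569 -0.0717  0.2   ]
 [ 0.5245 -0.05    0.2   ]
 [ 0.5338  0.2535  0.2   ]
 [ 0.5096  0.2577  0.2   ]]
rail top scene 0.2175 [[ 0.5228 -0.0455  0.2175]
 [ 0.5434 -0.0464  0.2175]
 [ 0.5045  0.2662  0.2175]
 [ 0.5245  0.2629  0.2175]]
 side [[ 0.5363 -0.039   0.2175]
 [ 0.505  -0.0181  0.2175]
 [ 0.514   0.2746  0.2175]
 [ 0.4906  0.2786  0.2175]]
scene 851 [ 0.4948 -0.0507  0.19  ] [0.5462 0.2735 0.2201]
(array([121,  26,   7,  32,  63, 105, 453,  44,   0,   0,   0,   0]), array([0.19 , 0.194, 0.198, 0.202, 0.206, 0.21 , 0.214, 0.218, 0.222,
       0.226, 0.23 , 0.234, 0.238]))
side 342 [ 0.4984 -0.0446  0.2143] [0.5397 0.2731 0.219 ]
(array([  0,   0,   0,   0,   0,   0, 326,  16,   0,   0,   0,   0]), array([0.19 , 0.194, 0.198, 0.202, 0.206, 0.21 , 0.214, 0.218, 0.222,
       0.226, 0.23 , 0.234, 0.238]))
```

```bash
python3 - <<'E'
import numpy as np
np.set_printoptions(precision=4,suppress=True)
for n in("scene","side"):
  Q=np.load(f"pics/{n}_rail.npy");Q=Q[Q[:,2]>.2135]
  print(n)
  for y in np.arange(-.055,.29,.015):
    m=(Q[:,1]>=y)&(Q[:,1]<y+.015)
    if m.sum()>3:q=Q[m];print(round(y+.0075,4),m.sum(),q[:,0].min(),q[:,0].max(),q[:,0].mean(),q[:,1].mean().round(4),q[:,2].mean())
E
python3 -m pendant '[{"jaw":0.6,"linear":[0,0,0],"twist":0}]'
```

```text
scene
-0.0475 22 0.5235285023806794 0.5453376808251271 0.5344610378402724 -0.0445 0.21541403900102116
-0.0325 35 0.5212335580061642 0.5424467302646647 0.5325630433848952 -0.0326 0.2156117376562734
-0.0175 35 0.5170429866760767 0.5405591237808897 0.5293049432378376 -0.0172 0.2158289505789746
-0.0025 29 0.5174429663041951 0.5407734678067972 0.5283799795836283 -0.002 0.21555616352671078
0.0125 30 0.5150106229843617 0.5384363199030725 0.527836002700819 0.0128 0.2153856333810957
0.0275 26 0.5151873905728495 0.5363838850204765 0.5253579358540276 0.0276 0.21525736260698058
0.0425 33 0.5141163057290968 0.5358851121840205 0.5252122508694302 0.0421 0.21534371702608415
0.0575 27 0.5124017081795734 0.5328676926703251 0.522872705136908 0.0579 0.2152212436553297
0.0725 29 0.5116272667202161 0.5338444899251036 0.5234080385025146 0.0724 0.2153492557169941
0.0875 29 0.5100261326118053 0.5330343139500998 0.5218798329848251 0.0871 0.2154457390812932
0.1025 26 0.5091681662681086 0.5302378073295132 0.5201659804775302 0.1036 0.21517633462260863
0.1175 25 0.5064440907730581 0.5308012140008402 0.51871375177
[... 1915 characters left out ...]
925 24 0.5022052983481636 0.523276313266888 0.513044978322955 0.1923 0.21662299274966926
0.2075 24 0.5017643617455553 0.521446923162781 0.511718697988782 0.2079 0.2163314774080166
0.2225 23 0.5006668415841508 0.5210878070360879 0.5107252633154306 0.2229 0.2161753726302481
0.2375 24 0.5008439569985861 0.51977569269361 0.5107560717247646 0.2376 0.2163526468881732
0.2525 26 0.49960865800168575 0.5203060425443957 0.5086124934554674 0.2535 0.21639788213836486
0.2675 21 0.4983952878136163 0.5175945353560244 0.5085572170518067 0.2668 0.21639185416849677
time: 0.18
position: [0.1581, -0.6042, 0.2389]
tool_rot: [0.992, 0.128, 0.0, -0.001]
ft_force: [0.1, -0.2, -0.2]
grip_width: 0.0846
grip_force: 0.0
```

```bash
python3 -m pendant '[{"jaw":0.6,"linear":[0,0,0],"twist":6.1},{"jaw":0.6,"linear":[0,0,0],"twist":6.1},{"jaw":0.6,"linear":[0,0,0],"twist":6.1},{"jaw":0.6,"linear":[0,0,0],"twist":6.1}]'
python3 -m pendant '[{"jaw":0.6,"linear":[2.3,-3.3,-0.3],"twist":0},{"jaw":0.6,"linear":[2.3,-3.3,-0.3],"twist":0},{"jaw":0.6,"linear":[2.3,-3.3,-0.3],"twist":0},{"jaw":0.6,"linear":[2.3,-3.3,-0.3],"twist":0},{"jaw":0.6,"linear":[2.3,-3.3,-0.3],"twist":0},{"jaw":0.6,"linear":[2.3,-3.3,-0.3],"twist":0},{"jaw":0.6,"linear":[2.3,-3.3,-0.3],"twist":0},{"jaw":0.6,"linear":[2.3,-3.3,-0.3],"twist":0},{"jaw":0.6,"linear":[2.3,-3.3,-0.3],"twist":0},{"jaw":0.6,"linear":[2.3,-3.3,-0.3],"twist":0},{"jaw":0.6,"linear":[2.3,-3.3,-0.3],"twist":0},{"jaw":0.6,"linear":[2.3,-3.3,-0.3],"twist":0}]'
python3 -m pendant '[{"jaw":0.6,"linear":[0,0,0],"twist":0},{"jaw":0.6,"linear":[0,0,0],"twist":0}]'
python3 - <<'E'
from rig import cams,robot
import cv2,numpy as np
c=cams.camera("wrist");np.savez("pics/w1.npz",**c);cv2.imwrite("pics/w1.png",cv2.resize(c["color"],(800,600),interpolation=cv2.INTER_CUBIC))
print(np.linalg.inv(c["view"]).round(3));print(robot.get_obs()["q"].round(2))
E
```

```text
time: 0.52
position: [0.1581, -0.6044, 0.2392]
tool_rot: [0.996, -0.088, -0.0, -0.0]
ft_force: [0.8, -0.4, 0.2]
grip_width: 0.0617
grip_force: 0.0
time: 1.52
position: [0.4982, -0.2593, 0.2756]
tool_rot: [0.996, -0.085, -0.0, -0.0]
ft_force: [1.0, 0.1, -0.2]
grip_width: 0.052
grip_force: 0.0
time: 1.68
position: [0.4983, -0.2591, 0.2755]
tool_rot: [0.997, -0.083, -0.0, 0.0]
ft_force: [-0.7, -0.4, -0.6]
grip_width: 0.0521
grip_force: 0.0
[[-0.164 -0.951 -0.264  0.57 ]
 [-0.987  0.158  0.044 -0.272]
 [-0.     0.268 -0.964  0.42 ]
 [ 0.     0.     0.     1.   ]]
[-0.68  0.4   1.55 -0.    1.19  1.06]
```

View pics/w1.png

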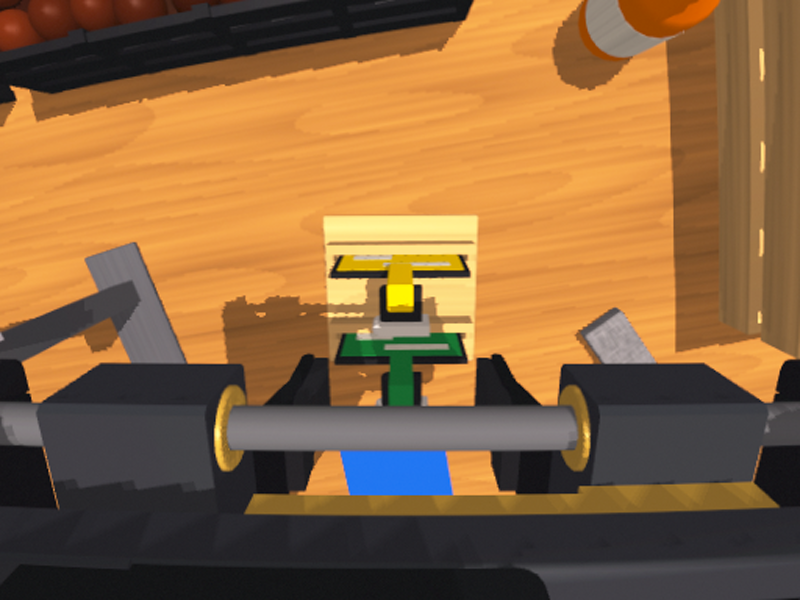

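Run:
```python
import numpy as np
from h import *
np.set_printoptions(precision=4,suppress=True)
w=dict(np.load("pics/w1.npz"))
k=.64
hsv=cv2.cvtColor(w["color"],cv2.COLOR_BGR2HSV);print(hsv[170:202,256,2],hsv[189,244:270,2])
print("lugtop",at_z(w,[(400*k,297*k)],.131),at_depth(w,[(400*k,297*k)]),at_depth(w,[(403*k,297*k)]))
e=at_z(w,[(323*k,216*k),(477*k,216*k)],.0); print(e,np.arctan2(*(e[0]-e[1])[[1,0]]))
e=at_z(w,[(331*k,278*k),(468*k,276*k)],.078); print(e,e.mean(0),np.arctan2(*(e[0]-e[1])[[1,0]]),np.linalg.norm(e[0]-e[1]))
```

```text
[217 216 216 216 217 216 216 217 218 217 218 213 253 255 255 255 255 255
 255 255 255 255 255 255 255 202 195 196 196 149  37  26] [ 28  27  28 157 249 255 255 255 255 255 255 255 255 255 255 255 255 255
 255 254 227  49  45  44  44  98]
lugtop [[ 0.4976 -0.2587  0.131 ]] [[ 0.4973 -0.2587  0.1298]] [[ 0.4973 -0.2605  0.1308]]
[[ 0.5451 -0.2001  0.    ]
 [ 0.5237 -0.3286  0.    ]] 1.40639706133349
[[ 0.5061 -0.2102  0.078 ]
 [ 0.4916 -0.3065  0.078 ]] [ 0.4988 -0.2583  0.078 ] 1.4213714989061894 0.09733686970286008
```

The wrist view shows the yellow lug top at about (400,295), directly below the TCP. The rack edges are parallel to the image, so the yaw is right. I'll descend and grip.

```bash
python3 -m pendant '[{"jaw":0.6,"linear":[0.1,0,3],"twist":0},{"jaw":0.6,"linear":[0,0,3],"twist":0},{"jaw":0.6,"linear":[0,0,3],"twist":0},{"jaw":0.6,"linear":[0,0,3],"twist":0},{"jaw":0.6,"linear":[0,0,2],"twist":0},{"jaw":0.6,"linear":[0,0,1],"twist":0},{"jaw":0.6,"linear":[0,0,1],"twist":0},{"jaw":0.6,"linear":[0,0,0],"twist":0}]'
python3 -m pendant '[{"jaw":0,"linear":[0,0,0],"twist":0},{"jaw":0,"linear":[0,0,0],"twist":0},{"jaw":0,"linear":[0,0,0],"twist":0},{"jaw":0,"linear":[0,0,0],"twist":0},{"jaw":0,"linear":[0,0,0],"twist":0},{"jaw":0,"linear":[0,0,0],"twist":0}]' 20
```

```text
time: 2.4
position: [0.497, -0.2618, 0.1142]
tool_rot: [0.996, -0.086, -0.001, -0.001]
ft_force: [-0.5, 0.3, 0.2]
grip_width: 0.0524
grip_force: 0.0
time: 2.9
position: [0.4984, -0.261, 0.1162]
tool_rot: [0.996, -0.085, 0.0, -0.0]
ft_force: [0.7, 2.4, 1.2]
grip_width: 0.0201
grip_force: 0.9
```

```bash
python3 -m pendant '[{"jaw":0,"linear":[0,-0.1,0],"twist":0},{"jaw":0,"linear":[0,-0.05,0],"twist":0},{"jaw":0,"linear":[0,0,0],"twist":0},{"jaw":0,"linear":[0,0,0],"twist":0},{"jaw":0,"linear":[0,0,0],"twist":0}]' 30
```

```text
time: 3.32
position: [0.4985, -0.2598, 0.1156]
tool_rot: [0.996, -0.085, 0.0, 0.0]
ft_force: [-1.0, -0.2, 1.1]
grip_width: 0.0162
grip_force: 29.8
```

```bash
python3 -m pendant '[{"jaw":0,"linear":[0,0,-0.5],"twist":0},{"jaw":0,"linear":[0,0,-1],"twist":0},{"jaw":0,"linear":[0,0,-2],"twist":0},{"jaw":0,"linear":[0,0,-3],"twist":0},{"jaw":0,"linear":[0,0,-3],"twist":0},{"jaw":0,"linear":[0,0,-3],"twist":0},{"jaw":0,"linear":[0,0,-3],"twist":0},{"jaw":0,"linear":[0,0,-3],"twist":0}]'
python3 -m pendant '[{"jaw":0,"linear":[0.4,-1.5,0],"twist":0},{"jaw":0,"linear":[0.8,-3.5,0],"twist":0},{"jaw":0,"linear":[0.8,-3.5,0],"twist":0},{"jaw":0,"linear":[0.8,-3.5,0],"twist":0},{"jaw":0,"linear":[0.8,-2.5,0],"twist":0},{"jaw":0,"linear":[0.1,-1,0],"twist":0},{"jaw":0,"linear":[0,0,0],"twist":0},{"jaw":0,"linear":[0,0,0],"twist":0},{"jaw":0,"linear":[0,0,0],"twist":0}]'
python3 - <<'E'
from rig import cams,robot
import cv2,numpy as np
c=cams.camera("wrist");np.savez("pics/w2.npz",**c);cv2.imwrite("pics/w2.png",cv2.resize(c["color"],(800,600),interpolation=cv2.INTER_CUBIC))
for n in("scene","side"):
    c=cams.camera(n);np.savez(f"pics/{n}2.npz",**c)
E
```

```text
time: 3.98
position: [0.4977, -0.2592, 0.3026]
tool_rot: [0.996, -0.085, -0.0, -0.0]
ft_force: [0.8, -0.4, -2.0]
grip_width: 0.0159
grip_force: 29.8
time: 4.73
position: [0.5606, -0.1144, 0.3007]
tool_rot: [0.996, -0.085, -0.0, 0.0]
ft_force: [0.3, -1.0, -1.5]
grip_width: 0.0156
grip_force: 29.9
```

View pics/w2.png

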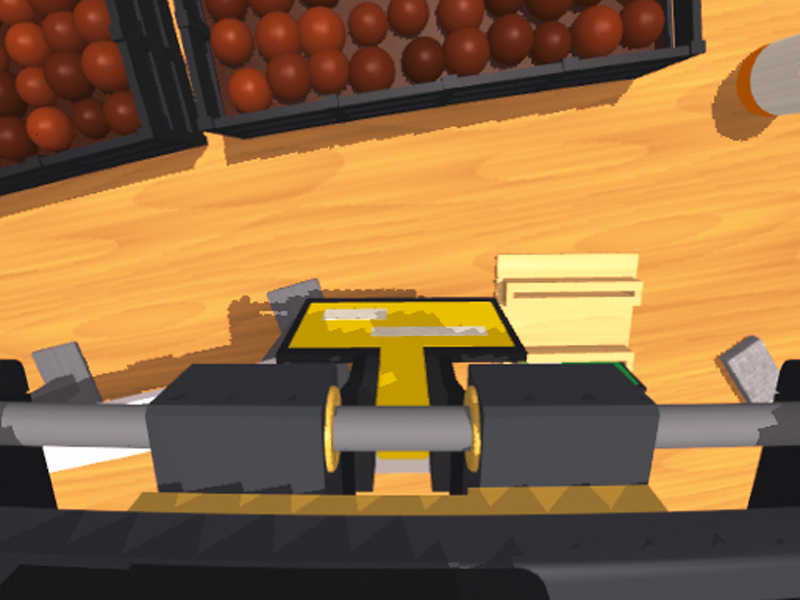

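The gripper hides most of the rail in this wrist view, so I'll take the straight-line direction from the posts and feet in the scene and side views.

Run:
```python
import numpy as np
from h import *
from rig import cams
np.set_printoptions(precision=4,suppress=True)
s=dict(np.load("pics/scene.npz"));d=dict(np.load("pics/side.npz"))
rr=lambda x,y:(260+(x-400)*.3,140+y*.3); rd=lambda x,y:(150+(x-400)*.325,160+y*.325)
z=.008
p=at_z(s,[rr(500,363),rr(665,227),rr(435,300),rr(550,368),rr(525,397)],z);v=p[1]-p[0];print("scene posts",p,np.linalg.norm(v),np.arctan2(-v[0],v[1]))
v=p[3]-p[2];print("foot",np.linalg.norm(v),np.arctan2(v[1],v[0]))
p=at_z(d,[rd(650,230),rd(538,374),rd(502,342),rd(630,370),rd(618,208),rd(730,222)],z);v=p[1]-p[0];print("side posts",p,np.linalg.norm(v),np.arctan2(-v[0],v[1]))
for a,b in((2,3),(4,5)):
  v=p[a]-p[b];print("foot",np.linalg.norm(v),np.arctan2(v[1],v[0]))
# averaged depth cloud, plane/edges
for n in("scene","side"):
  fr=[cams.camera(n) for _ in range(6)];c=fr[0]
  c["depth"]=np.mean([f["depth"] for f in fr],0)
  vv,uu=np.mgrid[100:270,150:400];P=at_depth(c,np.c_[uu.ravel(),vv.ravel()]);col=c["color"][100:270,150:400].reshape(-1,3)
  m=(P[:,2]>.2125)&(P[:,2]<.221)&(P[:,0]>.48)&(P[:,0]<.56)&(P[:,1]>-.07)&(P[:,1]<.29)&(col.min(1)>110)
  Q=P[m];print(n,len(Q),Q.min(0),Q.max(0),np.median(Q[:,2]))
  for lo,hi in((-.06,.006),(.02,.28)):
    q=Q[(Q[:,1]>lo)&(Q[:,1]<hi)]
    if len(q)<10: continue
    (vx,vy),_,(w,h),_=None or ((0,0),0,(0,0),0)
    box=cv2.minAreaRect((q[:,:2]*1000).astype(np.float32));A=np.polyfit(q[:,1],q[:,0],1);print(lo,len(q),"slope",A,"rect",box)
```

```text
scene posts [[ 0.5182 -0.0197  0.008 ]
 [ 0.5085  0.2257  0.008 ]
 [ 0.4247 -0.0036  0.008 ]
 [ 0.5519  0.0063  0.008 ]
 [ 0.5589 -0.0336  0.008 ]] 0.24556265394078805 0.03962731236801699
foot 0.12760003824731062 0.07759126087272361
side posts [[ 0.4877  0.0171  0.008 ]
 [ 0.4697  0.2562  0.008 ]
 [ 0.5255  0.2342  0.008 ]
 [ 0.3966  0.2162  0.008 ]
 [ 0.5409 -0.005   0.008 ]
 [ 0.4157 -0.0318  0.008 ]] 0.23973486195338137 0.07516715388167669
foot 0.13007599225487215 0.13957932691961283
foot 0.12810530193848207 0.21100044939829407
scene 491 [ 0.4965 -0.0414  0.2125] [0.5413 0.2726 0.2194] 0.21550339465558177
-0.06 71 slope [0.0787 0.5302] rect ((529.0536499023438, -17.42493438720703), (23.753860473632812, 47.27054977416992), 2.929666042327881)
0.02 392 slope [-0.0773  0.5285] rect ((518.7725219726562, 146.8040008544922), (27.831113815307617, 252.77745056152344), 4.495790481567383)
side 305 [0.4974 0.0187 0.2152] [0.5338 0.2741 0.2177] 0.2165539059861289
0.02 303 slope [-0.0671  0.5258] rect ((516.1892700195312, 147.1146240234375), (22.263334274291992, 255.05918884277344), 4.093626022338867)
```

Run:
```python
import numpy as np
from h import *
np.set_printoptions(precision=4,suppress=True)
for n in("scene","side"):
  c=dict(np.load(f"pics/{n}.npz"));g=cv2.cvtColor(c["color"],cv2.COLOR_BGR2GRAY).astype(float)
  g=cv2.GaussianBlur(g,(0,0),.7)
  res={"back":[],"front":[]}
  for y in np.arange(-.045,.27,.006):
    x0=.5285-.0765*y-(0.002 if n=="side" else 0)
    t=np.arange(-.02,.0201,.0005)
    P=np.c_[x0+t,np.full(len(t),y),np.full(len(t),.2172)]
    uv=proj(c,P).astype(np.float32); pr=cv2.remap(g.astype(np.float32),uv[:,0][:,None],uv[:,1][:,None],cv2.INTER_CUBIC).ravel()
    gr=np.gradient(pr)
    for k,m,sg in(("back",(t<-.004),1),("front",(t>.004),-1)):
      i=np.argmax(np.where(m,sg*gr,-99)); res[k].append((y,x0+t[i],sg*gr[i]))
  for k in res:
    r=np.array(res[k]);print(n,k);print(np.c_[r[:,0],r[:,1],r[:,2].round(0)][::1].T[:2])
    for lo,hi in((-.046,.004),(.015,.26)):
      m=(r[:,0]>lo)&(r[:,0]<hi);w=m.copy()
      for _ in range(4):
        a=np.polyfit(r[w,0],r[w,1],1);e=np.abs(np.polyval(a,r[:,0])-r[:,1]);w=m&(e<max(.0012,1.5*np.median(e[m])))
      print("  fit",a,w.sum(),"x at -.047",np.polyval(a,-.047))
```

```text
scene back
[[-0.045  -0.039  -0.033  -0.027  -0.021  -0.015  -0.009  -0.003   0.003
   0.009   0.015   0.021   0.027   0.033   0.039   0.045   0.051   0.057
   0.063   0.069   0.075   0.081   0.087   0.093   0.099   0.105   0.111
   0.117   0.123   0.129   0.135   0.141   0.147   0.153   0.159   0.165
   0.171   0.177   0.183   0.189   0.195   0.201   0.207   0.213   0.219
   0.225   0.231   0.237   0.243   0.249   0.255   0.261   0.267 ]
 [ 0.5224  0.521   0.5215  0.5196  0.5206  0.5191  0.5177  0.5182  0.5163
   0.5153  0.5159  0.5144  0.5129  0.5145  0.513   0.5136  0.5126  0.5111
   0.5102  0.5117  0.5098  0.5088  0.5103  0.5089  0.5074  0.5095  0.508
   0.5075  0.5141  0.5091  0.5132  0.5132  0.5113  0.5098  0.5083  0.5044
   0.5034  0.502   0.504   0.5035  0.5021  0.5011  0.5002  0.4997  0.4987
   0.5008  0.5003  0.4994  0.4989  0.498   0.497   0.496   0.4956]]
  fit [-0.114   0.5172] 9 x at -.047 0.5225705000000002
  fit [-0.0722  0.5162] 27 x at -.047 0.5195746276006789
scene front
[[-0.045  -0.039  -0.033  -0.027  -0.021  -0.015  -0.009  -0.003   0.003
   0.009   0.015   0.0
[... 2174 characters left out ...]
9   0.165
   0.171   0.177   0.183   0.189   0.195   0.201   0.207   0.213   0.219
   0.225   0.231   0.237   0.243   0.249   0.255   0.261   0.267 ]
 [ 0.5479  0.544   0.544   0.5446  0.5441  0.5406  0.5407  0.5407  0.5403
   0.5373  0.5364  0.5369  0.5369  0.5365  0.536   0.5361  0.5361  0.5356
   0.5352  0.5347  0.5343  0.5343  0.5328  0.5329  0.5319  0.5315  0.5315
   0.5275  0.5271  0.5251  0.5257  0.5227  0.5333  0.5303  0.5283  0.5279
   0.5269  0.526   0.5245  0.527   0.5256  0.5246  0.5237  0.5232  0.5212
   0.5233  0.5218  0.5234  0.5224  0.521   0.5195  0.521   0.5196]]
  fit [-0.133   0.5404] 6 x at -.047 0.5466550238095239
  fit [-0.0737  0.5394] 29 x at -.047 0.5429015111313586
```

```bash
python3 -m pendant '[{"jaw":0,"linear":[0,0,0],"twist":-5},{"jaw":0,"linear":[0,0,0],"twist":-6},{"jaw":0,"linear":[0,0,0],"twist":-5.6},{"jaw":0,"linear":[0,0,0],"twist":0},{"jaw":0,"linear":[0.8,-1.2,2],"twist":0},{"jaw":0,"linear":[0.7,-1.2,2.5],"twist":0},{"jaw":0,"linear":[0,0,2],"twist":0},{"jaw":0,"linear":[0,0,0.8],"twist":0},{"jaw":0,"linear":[0,0,0],"twist":0},{"jaw":0,"linear":[0,0,0],"twist":0},{"jaw":0,"linear":[0,0,0],"twist":0}]'
python3 - <<'E'
from rig import cams,robot
import cv2,numpy as np
from h import *
o=[]
M=np.array([.5345,-.048,.2])
for n in("scene","side"):
    c=cams.camera(n);np.savez(f"pics/{n}3.npz",**c)
    u,v=proj(c,[M])[0].astype(int);print(n,u,v)
    k=50;o.append(cv2.resize(c["color"][v-k:v+k,u-k:u+k],(400,400),interpolation=cv2.INTER_CUBIC))
    vv,uu=np.mgrid[100:270,150:400];P=at_depth(c,np.c_[uu.ravel(),vv.ravel()]);m=(P[:,0]>.49)&(P[:,0]<.53)&(P[:,1]>.11)&(P[:,1]<.17)&(P[:,2]>.15);print("zmax",P[m].max(0),P[m&(P[:,2]>.219)].min(0) if (m&(P[:,2]>.219)).any() else 0)
cv2.imwrite("pics/p3.png",np.hstack(o));print(robot.get_obs()["tool_rot"])
E
```

```text
time: 6.4
position: [0.5742, -0.0883, 0.2289]
tool_rot: [0.998, 0.059, 0.001, 0.001]
ft_force: [-0.1, -0.0, -2.3]
grip_width: 0.0163
grip_force: 29.9
scene 290 204
zmax [0.52998492 0.16986016 0.22446498] [0.5030429  0.12052759 0.21947144]
side 225 172
zmax [0.5291117  0.16957273 0.22508647] [0.50003681 0.12505043 0.2190329 ]
[9.98235134e-01 5.93638552e-02 1.46354693e-03 6.38702678e-04]
```

View pics/p3.png

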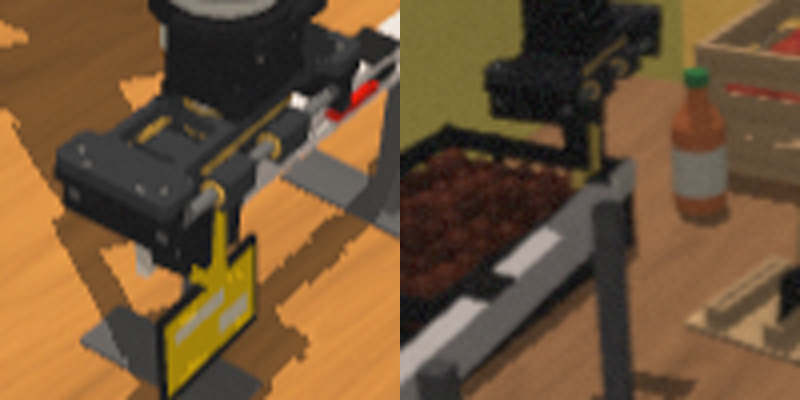

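Run:
```python
import numpy as np
from h import *
from rig import robot
np.set_printoptions(precision=4,suppress=True)
c=dict(np.load("pics/scene3.npz"))
px=np.array([(240+x/4,154+y/4) for x,y in((256,234),(256,316),(164,398),(161,323))])
T=np.array([.5742,-.0883,.2289]);yaw=.119
R=np.array([[np.cos(yaw),-np.sin(yaw),0],[np.sin(yaw),np.cos(yaw),0],[0,0,1]])
L=np.array([(2,50,-38),(2,50,-108),(2,-50,-108),(2,-50,-38)])/1000
from scipy.optimize import least_squares
def f(p):
    r=R@cv2.Rodrigues(np.array([0,0,p[3]]))[0]
    return (proj(c,(L+p[:3])@r.T+T)-px).ravel()
s=least_squares(f,[0,0,.0,0]);print(s.x,s.fun.round(1),f([.001,0,0.0004,0]).round(1))
o=robot.get_obs();print(o["position"],o["ft_force"],o["moment"])
```

```text
Traceback (most recent call last):
cv2.error: OpenCV(4.12.0) /io/opencv/modules/calib3d/src/calibration_base.cpp:151: error: (-210:Unsupported format or combination of formats) The matrices must have 32f or 64f data type in function 'Rodrigues'
```

Run:
```python
import numpy as np
from h import *
from rig import robot
from scipy.optimize import least_squares
np.set_printoptions(precision=4,suppress=True)
c=dict(np.load("pics/scene3.npz"))
px=np.array([(240+x/4,154+y/4) for x,y in((256,234),(256,316),(164,398),(161,323))])
T=np.array([.5742,-.0883,.2289]);yaw=.119
L=np.array([(2,50,-38),(2,50,-108),(2,-50,-108),(2,-50,-38)])/1000
def f(p):
    r=cv2.Rodrigues(np.array([0,0,yaw+p[3]],float))[0]
    return (proj(c,(L+p[:3])@r.T+T)-px).ravel()
s=least_squares(f,[0,0,.0,0],x_scale=[.01,.01,.01,.1]);print(s.x,s.fun.round(1),f([.001,0,0.0004,0]).round(1))
o=robot.get_obs();print(o["position"],o["ft_force"],o["moment"])
```

```text
[-0.0142  0.0273 -0.0295 -0.0165] [ 0.8  0.5 -0.9 -0.2 -0.7  0.5  0.8 -0.7] [ 0.1 -0.6 -1.7 -0.5 -2.   1.5 -0.5 -0.6]
[ 0.5741 -0.0883  0.2291] [-0.1407  0.4084 -1.133 ] [-0.0393  0.001   0.0261]
```

```bash
python3 -m pendant '[{"jaw":0,"linear":[-0.1,-0.5,0.13],"twist":0},{"jaw":0,"linear":[0,-0.8,0],"twist":0},{"jaw":0,"linear":[0,-0.5,0],"twist":0},{"jaw":0,"linear":[0,0,0],"twist":0},{"jaw":0,"linear":[0,0,0],"twist":0},{"jaw":0,"linear":[0,0,0],"twist":0}]'
python3 - <<'E'
from rig import cams,robot
import cv2,numpy as np
from h import *
print({k:robot.get_obs()[k].round(4) for k in("position","ft_force","moment")})
c=cams.camera("side");o=[]
c2=cams.camera("scene")
for c,M in((c,[.5345,-.048,.2]),(c2,[.55,-.065,.18])):
    u,v=proj(c,[M])[0].round().astype(int);print(u,v)
    k=25;o.append(cv2.resize(c["color"][v-k:v+k,u-k:u+k],(400,400),interpolation=cv2.INTER_CUBIC))
cv2.imwrite("pics/p4.png",cv2.convertScaleAbs(np.hstack(o),alpha=1.6,beta=15))
E
```

```text
time: 7.0
position: [0.5701, -0.0697, 0.2264]
tool_rot: [0.998, 0.06, 0.0, 0.0]
ft_force: [0.2, -0.6, -1.5]
grip_width: 0.0157
grip_force: 29.9
{'position': array([ 0.5701, -0.0697,  0.2264]), 'ft_force': array([ 0.1883, -0.5637, -1.4709]), 'moment': array([ 0.0182,  0.0459, -0.0206])}
225 172
290 216
```

View pics/p4.png

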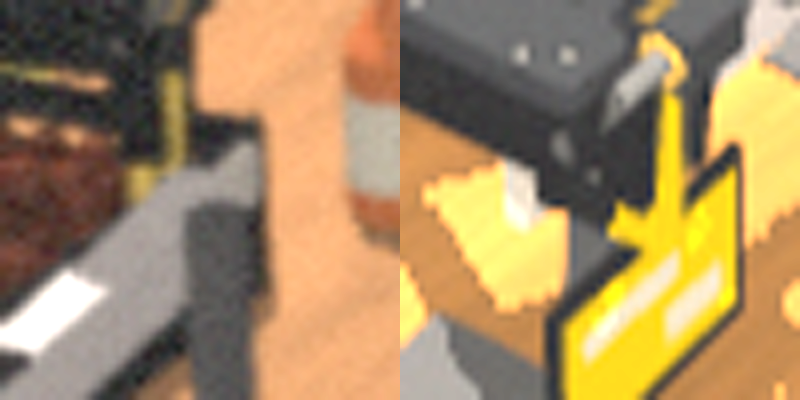

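The side view (left) shows the head behind the rail end, just short of the mouth. The scene view (right) shows the card square to the rail. I'll go on by feel.

```bash
for i in 1; do python3 -m pendant '[{"jaw":0,"linear":[0.05,-0.2,-0.1],"twist":0},{"jaw":0,"linear":[0,-0.2,0],"twist":0},{"jaw":0,"linear":[0,0,0],"twist":0}]'; python3 -m pendant '[{"jaw":0,"linear":[0,0,0],"twist":0},{"jaw":0,"linear":[0,0,0],"twist":0}]';  python3 -m pendant '[{"jaw":0,"linear":[0,0,0],"twist":0},{"jaw":0,"linear":[0,0,0],"twist":0}]'; done
```

```text
time: 7.35
position: [0.57, -0.0656, 0.2273]
tool_rot: [0.998, 0.06, -0.0, -0.0]
ft_force: [-0.5, 0.3, -1.3]
grip_width: 0.0156
grip_force: 29.9
time: 7.52
position: [0.5701, -0.0659, 0.2272]
tool_rot: [0.998, 0.06, 0.0, 0.0]
ft_force: [0.0, 1.0, -1.2]
grip_width: 0.0157
grip_force: 29.9
time: 7.68
position: [0.57, -0.0659, 0.2272]
tool_rot: [0.998, 0.06, -0.0, -0.0]
ft_force: [0.6, 0.3, -2.3]
grip_width: 0.0159
grip_force: 29.9
```

```bash
python3 -m pendant '[{"jaw":0,"linear":[0,-0.15,0],"twist":0},{"jaw":0,"linear":[0,-0.15,0],"twist":0},{"jaw":0,"linear":[0,0,0],"twist":0}]'; python3 -m pendant '[{"jaw":0,"linear":[0,-0.1,0],"twist":0},{"jaw":0,"linear":[0,-0.1,0],"twist":0},{"jaw":0,"linear":[0,0,0],"twist":0}]'
```

```text
time: 7.93
position: [0.5695, -0.0625, 0.2272]
tool_rot: [0.998, 0.06, -0.0, -0.0]
ft_force: [0.4, 0.9, -1.3]
grip_width: 0.0159
grip_force: 29.9
time: 8.18
position: [0.5694, -0.0606, 0.2272]
tool_rot: [0.998, 0.06, -0.0, -0.0]
ft_force: [-1.0, 0.3, -2.0]
grip_width: 0.0157
grip_force: 29.9
```

```bash
python3 -m pendant '[{"jaw":0,"linear":[0,-0.1,0],"twist":0},{"jaw":0,"linear":[0,-0.1,0],"twist":0},{"jaw":0,"linear":[0,0,0],"twist":0}]'; python3 -m pendant '[{"jaw":0,"linear":[0,-0.1,0],"twist":0},{"jaw":0,"linear":[0,-0.1,0],"twist":0},{"jaw":0,"linear":[0,0,0],"twist":0}]'
```

```text
time: 8.43
position: [0.5693, -0.0588, 0.2274]
tool_rot: [0.998, 0.06, 0.0, 0.0]
ft_force: [0.0, 0.1, -0.6]
grip_width: 0.0156
grip_force: 29.9
time: 8.68
position: [0.5693, -0.0573, 0.2276]
tool_rot: [0.998, 0.06, 0.0, 0.001]
ft_force: [0.6, -1.4, 0.0]
grip_width: 0.0159
grip_force: 29.9
```

```bash
python3 -m pendant '[{"jaw":0,"linear":[0,-0.1,0],"twist":0},{"jaw":0,"linear":[0,-0.1,0],"twist":0},{"jaw":0,"linear":[0,0,0],"twist":0}]'; python3 -c "
from rig import robot;o=robot.get_obs();print(o['moment'])"
```

```text
time: 8.93
position: [0.5692, -0.0549, 0.2278]
tool_rot: [0.998, 0.06, 0.001, 0.0]
ft_force: [0.5, -1.1, 3.1]
grip_width: 0.0162
grip_force: 29.9
[-0.2686587   0.02234343  0.03622624]
```

```bash
python3 -m pendant '[{"jaw":0,"linear":[0,0,-0.1],"twist":0},{"jaw":0,"linear":[0,0,0],"twist":0}]'; python3 -m pendant '[{"jaw":0,"linear":[0,-0.1,0],"twist":0},{"jaw":0,"linear":[0,-0.1,0],"twist":0},{"jaw":0,"linear":[0,0,0],"twist":0}]'
```

```text
time: 9.1
position: [0.5683, -0.0542, 0.228]
tool_rot: [0.998, 0.06, -0.0, -0.001]
ft_force: [1.0, 0.3, -0.9]
grip_width: 0.0158
grip_force: 29.9
time: 9.35
position: [0.5682, -0.0526, 0.2281]
tool_rot: [0.998, 0.06, -0.0, -0.0]
ft_force: [-0.1, -0.3, -1.9]
grip_width: 0.0159
grip_force: 29.9
```

```bash
python3 -m pendant '[{"jaw":0,"linear":[0,-0.1,0],"twist":0},{"jaw":0,"linear":[0,-0.1,0],"twist":0},{"jaw":0,"linear":[0,0,0],"twist":0}]'; python3 -c "
from rig import robot;o=robot.get_obs();print(o['moment'])"
```

```text
time: 9.6
position: [0.5681, -0.0506, 0.2281]
tool_rot: [0.998, 0.06, -0.0, -0.0]
ft_force: [-0.7, -0.9, -1.3]
grip_width: 0.0161
grip_force: 29.9
[-0.03411748  0.05784363  0.01980052]
```

```bash
python3 -m pendant '[{"jaw":0,"linear":[0,-0.15,0],"twist":0},{"jaw":0,"linear":[0,-0.15,0],"twist":0},{"jaw":0,"linear":[0,-0.1,0],"twist":0},{"jaw":0,"linear":[0,0,0],"twist":0}]'; python3 -m pendant '[{"jaw":0,"linear":[0,-0.15,0],"twist":0},{"jaw":0,"linear":[0,-0.15,0],"twist":0},{"jaw":0,"linear":[0,-0.1,0],"twist":0},{"jaw":0,"linear":[0,0,0],"twist":0}]'; python3 -c "
from rig import robot;o=robot.get_obs();print(o['moment'])"
```

```text
time: 9.93
position: [0.5676, -0.0466, 0.2282]
tool_rot: [0.998, 0.06, -0.0, -0.0]
ft_force: [0.0, 0.5, -0.8]
grip_width: 0.0155
grip_force: 29.9
time: 10.27
position: [0.5672, -0.0427, 0.2282]
tool_rot: [0.998, 0.06, -0.0, -0.0]
ft_force: [0.7, -0.7, -1.1]
grip_width: 0.0158
grip_force: 29.9
[ 0.06806094  0.03477032 -0.05936636]
```

```bash
python3 -m pendant '[{"jaw":0,"linear":[0,-0.2,0],"twist":0},{"jaw":0,"linear":[0,-0.2,0],"twist":0},{"jaw":0,"linear":[0,-0.2,0],"twist":0},{"jaw":0,"linear":[0,0,0],"twist":0}]'; python3 -m pendant '[{"jaw":0,"linear":[0,-0.2,0],"twist":0},{"jaw":0,"linear":[0,-0.2,0],"twist":0},{"jaw":0,"linear":[0,-0.2,0],"twist":0},{"jaw":0,"linear":[0,0,0],"twist":0}]'; python3 -c "
from rig import robot;o=robot.get_obs();print(o['moment'])"
```

```text
time: 10.6
position: [0.5665, -0.0365, 0.2283]
tool_rot: [0.998, 0.06, -0.0, -0.0]
ft_force: [-0.3, 0.4, -1.3]
grip_width: 0.0158
grip_force: 29.9
time: 10.93
position: [0.5658, -0.0307, 0.2283]
tool_rot: [0.998, 0.06, 0.0, -0.0]
ft_force: [0.8, 0.0, -1.0]
grip_width: 0.016
grip_force: 29.9
[ 0.09968304  0.05351453 -0.08243681]
```

```bash
python3 -m pendant '[{"jaw":0,"linear":[0,-0.2,0],"twist":0},{"jaw":0,"linear":[0,-0.2,0],"twist":0},{"jaw":0,"linear":[0,-0.2,0],"twist":0},{"jaw":0,"linear":[0,0,0],"twist":0}]'; python3 -c "
from rig import robot;o=robot.get_obs();print(o['moment'])"
```

```text
time: 11.27
position: [0.5651, -0.0247, 0.2283]
tool_rot: [0.998, 0.06, 0.0, -0.0]
ft_force: [0.4, 0.4, -0.3]
grip_width: 0.0157
grip_force: 29.9
[ 0.0367262   0.03221554 -0.04087476]
```

```bash
python3 -m pendant '[{"jaw":0,"linear":[0,-0.3,0],"twist":0},{"jaw":0,"linear":[0,-0.3,0],"twist":0},{"jaw":0,"linear":[0,-0.2,0],"twist":0},{"jaw":0,"linear":[0,0,0],"twist":0}]';python3 -m pendant '[{"jaw":0,"linear":[0,-0.3,0],"twist":0},{"jaw":0,"linear":[0,-0.3,0],"twist":0},{"jaw":0,"linear":[0,-0.2,0],"twist":0},{"jaw":0,"linear":[0,0,0],"twist":0}]'; python3 -c "
from rig import robot;o=robot.get_obs();print(o['moment'])"
```

```text
time: 11.6
position: [0.5641, -0.0166, 0.2283]
tool_rot: [0.998, 0.06, 0.0, -0.0]
ft_force: [0.1, 0.3, -0.8]
grip_width: 0.0161
grip_force: 29.9
time: 11.93
position: [0.5632, -0.0087, 0.2283]
tool_rot: [0.998, 0.06, 0.0, -0.0]
ft_force: [-0.7, -0.5, 0.5]
grip_width: 0.0158
grip_force: 29.9
[ 0.05381024  0.11587069 -0.03890904]
```

```bash
python3 -m pendant '[{"jaw":0,"linear":[0,-0.2,0],"twist":0},{"jaw":0,"linear":[0,-0.2,0],"twist":0.2},{"jaw":0,"linear":[0,-0.2,0],"twist":0.2},{"jaw":0,"linear":[0,0,0],"twist":0}]';python3 -c "
from rig import robot;o=robot.get_obs();print(o['moment'])"
```

```text
time: 12.27
position: [0.5625, -0.0029, 0.2283]
tool_rot: [0.998, 0.056, 0.0, -0.0]
ft_force: [-0.1, 0.8, 0.5]
grip_width: 0.0158
grip_force: 29.9
[-0.06795005 -0.01445672  0.03338013]
```

```bash
python3 -m pendant '[{"jaw":0,"linear":[0,-0.2,-0.03],"twist":0.15},{"jaw":0,"linear":[0,-0.2,0],"twist":0.15},{"jaw":0,"linear":[0,-0.2,0],"twist":0.15},{"jaw":0,"linear":[0,0,0],"twist":0}]';python3 -c "
from rig import robot;o=robot.get_obs();print(o['moment'])"
```

```text
time: 12.6
position: [0.5616, 0.0032, 0.2284]
tool_rot: [0.999, 0.052, -0.0, -0.0]
ft_force: [0.5, 0.1, -0.8]
grip_width: 0.0158
grip_force: 29.9
[0.01272894 0.02158868 0.00552205]
```

```bash
python3 -m pendant '[{"jaw":0,"linear":[0,-0.2,0],"twist":0.15},{"jaw":0,"linear":[0,-0.2,0],"twist":0.15},{"jaw":0,"linear":[0,-0.2,0],"twist":0.15},{"jaw":0,"linear":[0,0,0],"twist":0}]';python3 -c "
from rig import robot;o=robot.get_obs();print(o['moment'])"
```

```text
time: 12.93
position: [0.5611, 0.0092, 0.2284]
tool_rot: [0.999, 0.049, -0.0, -0.0]
ft_force: [0.8, -0.4, -1.8]
grip_width: 0.0158
grip_force: 29.9
[-0.00811153 -0.01131357 -0.03276868]
```

```bash
python3 -m pendant '[{"jaw":0,"linear":[0,-0.2,0],"twist":0.15},{"jaw":0,"linear":[0,-0.2,0],"twist":0.15},{"jaw":0,"linear":[0,-0.2,0],"twist":0.15},{"jaw":0,"linear":[0,0,0],"twist":0}]';python3 -c "
from rig import robot;o=robot.get_obs();print(o['moment'])"
```

```text
time: 13.27
position: [0.5606, 0.0151, 0.2285]
tool_rot: [0.999, 0.045, -0.0, -0.0]
ft_force: [-0.6, -0.4, -1.9]
grip_width: 0.0159
grip_force: 29.9
[ 0.00267699 -0.0315792  -0.00297049]
```

```bash
python3 -m pendant '[{"jaw":0,"linear":[0,-0.2,0],"twist":0.12},{"jaw":0,"linear":[0,-0.2,0],"twist":0.12},{"jaw":0,"linear":[0,-0.2,0],"twist":0.12},{"jaw":0,"linear":[0,0,0],"twist":0}]';python3 -c "
from rig import robot;o=robot.get_obs();print(o['moment'])"
```

```text
time: 13.6
position: [0.5601, 0.021, 0.2285]
tool_rot: [0.999, 0.041, -0.0, -0.0]
ft_force: [-0.3, 0.5, -2.1]
grip_width: 0.0157
grip_force: 29.9
[0.05377017 0.01229597 0.02413732]
```

```bash
python3 -m pendant '[{"jaw":0,"linear":[0,-0.2,0],"twist":0.12},{"jaw":0,"linear":[0,-0.2,0],"twist":0.12},{"jaw":0,"linear":[0,-0.2,0],"twist":0.12},{"jaw":0,"linear":[0,0,0],"twist":0}]';python3 -c "
from rig import robot;o=robot.get_obs();print(o['moment'])"
```

```text
time: 13.93
position: [0.5596, 0.027, 0.2286]
tool_rot: [0.999, 0.038, 0.0, -0.0]
ft_force: [-0.6, 0.1, -1.7]
grip_width: 0.0158
grip_force: 29.9
[ 0.06112052  0.00618798 -0.00865425]
```

```bash
python3 -m pendant '[{"jaw":0,"linear":[0,-0.2,0],"twist":0.12},{"jaw":0,"linear":[0,-0.2,0],"twist":0.12},{"jaw":0,"linear":[0,-0.2,0],"twist":0.12},{"jaw":0,"linear":[0,0,0],"twist":0}]';python3 -c "
from rig import robot;o=robot.get_obs();print(o['moment'])"
```

```text
time: 14.27
position: [0.5592, 0.033, 0.2286]
tool_rot: [0.999, 0.035, 0.0, -0.0]
ft_force: [-0.5, 0.4, -2.8]
grip_width: 0.0159
grip_force: 29.9
[ 0.03133109  0.01707823 -0.01616543]
```

```bash
python3 -m pendant '[{"jaw":0,"linear":[0,-0.2,0.02],"twist":0},{"jaw":0,"linear":[0,-0.3,0],"twist":0},{"jaw":0,"linear":[0,-0.3,0],"twist":0},{"jaw":0,"linear":[0,0,0],"twist":0}]';python3 -c "
from rig import robot;o=robot.get_obs();print(o['moment'])
import numpy as np
from h import *
s=dict(np.load('pics/scene.npz'))
print(at_depth(s,[(322.5,183),(324,182),(333,177)]),at_z(s,[(322,183.5),(334,175.5)],.2))"
```

```text
time: 14.6
position: [0.5586, 0.0412, 0.2284]
tool_rot: [0.999, 0.035, 0.0, -0.0]
ft_force: [0.2, -0.2, -1.5]
grip_width: 0.0157
grip_force: 29.9
[ 0.01649519  0.06828537 -0.01417972]
[[0.53249554 0.08139576 0.19647426]
 [0.53655932 0.08185384 0.20169518]
 [0.53653171 0.12137896 0.19793314]] [[0.53569649 0.07476058 0.2       ]
 [0.53576697 0.12642667 0.2       ]]
```

```bash
python3 -m pendant '[{"jaw":0,"linear":[0,-0.2,0],"twist":0},{"jaw":0,"linear":[0,-0.3,0],"twist":0},{"jaw":0,"linear":[0,-0.3,0],"twist":0},{"jaw":0,"linear":[0,0,0],"twist":0}]';python3 -c "
from rig import robot;o=robot.get_obs();print(o['moment'])"
```

```text
time: 14.93
position: [0.558, 0.0492, 0.2284]
tool_rot: [0.999, 0.035, -0.0, -0.0]
ft_force: [-0.6, -0.3, -1.5]
grip_width: 0.0155
grip_force: 29.9
[-0.00240774  0.08559911 -0.01776221]
```

```bash
python3 -m pendant '[{"jaw":0,"linear":[0,-0.2,0],"twist":0},{"jaw":0,"linear":[0,-0.3,0],"twist":0},{"jaw":0,"linear":[0,-0.3,0],"twist":0},{"jaw":0,"linear":[0,0,0],"twist":0}]';python3 -c "
from rig import robot;o=robot.get_obs();print(o['moment'])"
```

```text
time: 15.27
position: [0.5575, 0.0572, 0.2284]
tool_rot: [0.999, 0.035, 0.0, -0.0]
ft_force: [-0.5, 0.1, -1.5]
grip_width: 0.0157
grip_force: 29.9
[ 0.09406369  0.1687074  -0.01387024]
```

```bash
python3 -m pendant '[{"jaw":0,"linear":[0,-0.1,0],"twist":0},{"jaw":0,"linear":[0,-0.1,0],"twist":0},{"jaw":0,"linear":[0,-0.1,0],"twist":0},{"jaw":0,"linear":[0,-0.1,0],"twist":0}]'; python3 -m pendant '[{"jaw":0,"linear":[0,-0.1,0],"twist":0},{"jaw":0,"linear":[0,-0.1,0],"twist":0},{"jaw":0,"linear":[0,0,0],"twist":0}]';python3 -m pendant '[{"jaw":0,"linear":[0,-0.1,0],"twist":0},{"jaw":0,"linear":[0,-0.1,0],"twist":0},{"jaw":0,"linear":[0,0,0],"twist":0}]';python3 -c "
from rig import robot;o=robot.get_obs();print(o['moment'])"
```

```text
time: 15.6
position: [0.5572, 0.0604, 0.2283]
tool_rot: [0.999, 0.035, -0.0, 0.0]
ft_force: [-0.6, -1.5, -1.8]
grip_width: 0.0158
grip_force: 29.9
time: 15.85
position: [0.5571, 0.0626, 0.2283]
tool_rot: [0.999, 0.035, -0.0, -0.0]
ft_force: [-0.3, -1.6, -0.3]
grip_width: 0.0156
grip_force: 29.9
time: 16.1
position: [0.5569, 0.0646, 0.2284]
tool_rot: [0.999, 0.035, -0.0, -0.0]
ft_force: [-0.3, -0.4, -2.3]
grip_width: 0.0157
grip_force: 29.9
[-0.07305129  0.17683648  0.03311567]
```

```bash
python3 -m pendant '[{"jaw":0,"linear":[0,-0.1,0],"twist":0},{"jaw":0,"linear":[0,-0.1,0],"twist":0},{"jaw":0,"linear":[0,0,0],"twist":0}]';python3 -m pendant '[{"jaw":0,"linear":[0,-0.1,0],"twist":0},{"jaw":0,"linear":[0,-0.1,0],"twist":0},{"jaw":0,"linear":[0,0,0],"twist":0}]';python3 -c "
from rig import robot;o=robot.get_obs();print(o['moment'])"
```

```text
time: 16.35
position: [0.5568, 0.0667, 0.2283]
tool_rot: [0.999, 0.035, -0.0, -0.0]
ft_force: [-0.4, -0.7, -0.6]
grip_width: 0.0161
grip_force: 29.9
time: 16.6
position: [0.5567, 0.0683, 0.2283]
tool_rot: [0.999, 0.035, -0.0, 0.0]
ft_force: [-1.6, -1.5, -0.0]
grip_width: 0.0156
grip_force: 29.9
[-0.39846808  0.21795231  0.01457384]
```

```bash
python3 -m pendant '[{"jaw":0,"linear":[0,-0.1,0],"twist":0},{"jaw":0,"linear":[0,-0.1,0],"twist":0},{"jaw":0,"linear":[0,0,0],"twist":0}]';python3 -m pendant '[{"jaw":0,"linear":[0,-0.1,0],"twist":0},{"jaw":0,"linear":[0,-0.1,0],"twist":0},{"jaw":0,"linear":[0,0,0],"twist":0}]';python3 -c "
from rig import robot;o=robot.get_obs();print(o['moment'])"
```

```text
time: 16.85
position: [0.5567, 0.069, 0.2284]
tool_rot: [0.999, 0.036, -0.0, 0.002]
ft_force: [-0.6, -6.0, -1.9]
grip_width: 0.0157
grip_force: 29.9
time: 17.1
position: [0.5565, 0.0708, 0.2284]
tool_rot: [0.999, 0.036, -0.0, 0.002]
ft_force: [-1.7, -5.4, -1.3]
grip_width: 0.016
grip_force: 29.9
[-1.12078902  0.27306997  0.09501122]
```

```bash
python3 -m pendant '[{"jaw":0,"linear":[-0.03,-0.1,0],"twist":0},{"jaw":0,"linear":[0,-0.1,0],"twist":0},{"jaw":0,"linear":[0,-0.1,0],"twist":0},{"jaw":0,"linear":[0,0,0],"twist":0}]';python3 -m pendant '[{"jaw":0,"linear":[0,-0.1,0],"twist":0},{"jaw":0,"linear":[0,-0.1,0],"twist":0},{"jaw":0,"linear":[0,-0.1,0],"twist":0},{"jaw":0,"linear":[0,0,0],"twist":0}]';python3 -c "
from rig import robot;o=robot.get_obs();print(o['moment'])"
```

```text
time: 17.43
position: [0.5563, 0.0738, 0.2284]
tool_rot: [0.999, 0.036, 0.0, 0.002]
ft_force: [-0.4, -5.7, -1.5]
grip_width: 0.0157
grip_force: 29.9
time: 17.77
position: [0.556, 0.0768, 0.2284]
tool_rot: [0.999, 0.036, 0.0, 0.002]
ft_force: [-0.9, -6.3, -1.1]
grip_width: 0.0153
grip_force: 29.9
[-1.15843445  0.17985392  0.1169122 ]
```

```bash
python3 -m pendant '[{"jaw":0,"linear":[0,-0.1,0],"twist":0},{"jaw":0,"linear":[0,-0.1,0],"twist":0},{"jaw":0,"linear":[0,-0.1,0],"twist":0},{"jaw":0,"linear":[0,0,0],"twist":0}]';python3 -m pendant '[{"jaw":0,"linear":[0,-0.1,0],"twist":0},{"jaw":0,"linear":[0,-0.1,0],"twist":0},{"jaw":0,"linear":[0,-0.1,0],"twist":0},{"jaw":0,"linear":[0,0,0],"twist":0}]';python3 -c "
from rig import robot;o=robot.get_obs();print(o['moment'])"
```

```text
time: 18.1
position: [0.5558, 0.0798, 0.2284]
tool_rot: [0.999, 0.036, 0.0, 0.002]
ft_force: [-0.5, -6.3, -1.0]
grip_width: 0.0159
grip_force: 29.9
time: 18.43
position: [0.5556, 0.0828, 0.2284]
tool_rot: [0.999, 0.036, 0.0, 0.002]
ft_force: [-1.3, -6.4, -0.7]
grip_width: 0.0158
grip_force: 29.9
[-1.16179291  0.14078214  0.09219274]
```

```bash
python3 -m pendant '[{"jaw":0,"linear":[-0.02,-0.1,0],"twist":0},{"jaw":0,"linear":[0,-0.1,0],"twist":0},{"jaw":0,"linear":[0,-0.1,0],"twist":0},{"jaw":0,"linear":[0,0,0],"twist":0}]';python3 -m pendant '[{"jaw":0,"linear":[0,-0.1,0],"twist":0},{"jaw":0,"linear":[0,-0.1,0],"twist":0},{"jaw":0,"linear":[0,-0.1,0],"twist":0},{"jaw":0,"linear":[0,0,0],"twist":0}]'
```

```text
time: 18.77
position: [0.5553, 0.0858, 0.2285]
tool_rot: [0.999, 0.036, 0.0, 0.002]
ft_force: [-1.0, -6.3, -1.0]
grip_width: 0.0157
grip_force: 29.9
time: 19.1
position: [0.5551, 0.0888, 0.2284]
tool_rot: [0.999, 0.036, 0.0, 0.002]
ft_force: [-0.8, -5.8, -0.8]
grip_width: 0.0156
grip_force: 29.9
```

```bash
python3 -m pendant '[{"jaw":0,"linear":[0,-0.1,0],"twist":0},{"jaw":0,"linear":[0,-0.1,0],"twist":0},{"jaw":0,"linear":[0,-0.1,0],"twist":0},{"jaw":0,"linear":[0,0,0],"twist":0}]';python3 -m pendant '[{"jaw":0,"linear":[0,-0.1,0],"twist":0},{"jaw":0,"linear":[0,-0.1,0],"twist":0},{"jaw":0,"linear":[0,0,0],"twist":0}]'
```

```text
time: 19.43
position: [0.5549, 0.0918, 0.2285]
tool_rot: [0.999, 0.036, 0.0, 0.002]
ft_force: [-0.2, -7.1, -1.3]
grip_width: 0.0157
grip_force: 29.9
time: 19.68
position: [0.5548, 0.0938, 0.2284]
tool_rot: [0.999, 0.036, 0.0, 0.002]
ft_force: [-0.6, -5.9, -1.0]
grip_width: 0.0156
grip_force: 29.9
```

Travel is about 25 mm. I'll take 1 mm steps to find the hard end.

```bash
python3 -m pendant '[{"jaw":0,"linear":[0,-0.1,0],"twist":0},{"jaw":0,"linear":[0,-0.1,0],"twist":0},{"jaw":0,"linear":[0,0,0],"twist":0}]';python3 -m pendant '[{"jaw":0,"linear":[0,-0.1,0],"twist":0},{"jaw":0,"linear":[0,0,0],"twist":0}]'
```

```text
time: 19.93
position: [0.5546, 0.0958, 0.2285]
tool_rot: [0.999, 0.036, 0.0, 0.002]
ft_force: [-0.8, -5.3, -0.0]
grip_width: 0.0153
grip_force: 29.9
time: 20.1
position: [0.5546, 0.0968, 0.2284]
tool_rot: [0.999, 0.036, 0.0, 0.002]
ft_force: [0.1, -6.0, -0.3]
grip_width: 0.0159
grip_force: 29.9
```

```bash
python3 -m pendant '[{"jaw":0,"linear":[0,-0.05,0],"twist":0},{"jaw":0,"linear":[0,-0.05,0],"twist":0},{"jaw":0,"linear":[0,0,0],"twist":0}]'
```

```text
time: 20.35
position: [0.5545, 0.0977, 0.2284]
tool_rot: [0.999, 0.036, 0.0, 0.002]
ft_force: [-0.1, -6.3, -0.7]
grip_width: 0.0158
grip_force: 29.9
```

```bash
python3 -m pendant '[{"jaw":0,"linear":[0,-0.05,0],"twist":0},{"jaw":0,"linear":[0,0,0],"twist":0}]'
```

```text
time: 20.52
position: [0.5544, 0.0982, 0.2285]
tool_rot: [0.999, 0.036, 0.0, 0.002]
ft_force: [-1.1, -5.7, -1.2]
grip_width: 0.0161
grip_force: 29.9
```

```bash
python3 -m pendant '[{"jaw":0,"linear":[0,-0.05,0],"twist":0},{"jaw":0,"linear":[0,0,0],"twist":0}]'
```

```text
time: 20.68
position: [0.5544, 0.0986, 0.2284]
tool_rot: [0.999, 0.036, 0.0, 0.002]
ft_force: [-0.4, -7.2, -0.8]
grip_width: 0.0158
grip_force: 29.9
```

```bash
python3 -m pendant '[{"jaw":0,"linear":[0,-0.05,0],"twist":0},{"jaw":0,"linear":[0,0,0],"twist":0}]'
```

```text
time: 20.85
position: [0.5544, 0.0987, 0.2285]
tool_rot: [0.999, 0.036, 0.0, 0.002]
ft_force: [-0.4, -7.2, -1.3]
grip_width: 0.0158
grip_force: 29.9
```

```bash
python3 -m pendant '[{"jaw":0,"linear":[0,-0.05,0],"twist":0},{"jaw":0,"linear":[0,0,0],"twist":0}]'
```

```text
time: 21.02
position: [0.5544, 0.0988, 0.2285]
tool_rot: [0.999, 0.036, 0.0, 0.003]
ft_force: [-0.6, -8.7, -1.2]
grip_width: 0.0159
grip_force: 29.9
```

```bash
python3 -m pendant '[{"jaw":0,"linear":[0,-0.05,0],"twist":0},{"jaw":0,"linear":[0,0,0],"twist":0}]'; python3 -m pendant '[{"jaw":0,"linear":[0,-0.03,0],"twist":0},{"jaw":0,"linear":[0,0,0],"twist":0},{"jaw":0,"linear":[0,0,0],"twist":0}]'
```

```text
time: 21.18
position: [0.5544, 0.0989, 0.2285]
tool_rot: [0.999, 0.036, 0.0, 0.003]
ft_force: [-0.3, -8.6, -2.7]
grip_width: 0.0156
grip_force: 30.0
time: 21.43
position: [0.5544, 0.0989, 0.2285]
tool_rot: [0.999, 0.036, 0.0, 0.003]
ft_force: [-1.3, -9.5, -1.0]
grip_width: 0.0156
grip_force: 30.0
```

```bash
python3 -m pendant '[{"jaw":0,"linear":[0,-0.05,0],"twist":0},{"jaw":0,"linear":[0,0,0],"twist":0},{"jaw":0,"linear":[0,0,0],"twist":0}]'; for i in 1 2; do python3 -c "print('hold')"; done;  python3 -m pendant '[{"jaw":0,"linear":[0,0,0],"twist":0},{"jaw":0,"linear":[0,0,0],"twist":0},{"jaw":0,"linear":[0,0,0],"twist":0},{"jaw":0,"linear":[0,0,0],"twist":0}]';  python3 -m pendant '[{"jaw":0,"linear":[0,0,0],"twist":0},{"jaw":0,"linear":[0,0,0],"twist":0},{"jaw":0,"linear":[0,0,0],"twist":0},{"jaw":0,"linear":[0,0,0],"twist":0}]'
```

```text
time: 21.68
position: [0.5544, 0.0991, 0.2285]
tool_rot: [0.999, 0.036, 0.0, 0.004]
ft_force: [-1.1, -12.2, -1.2]
grip_width: 0.0159
grip_force: 30.0
hold
hold
time: 22.02
position: [0.5544, 0.0991, 0.2285]
tool_rot: [0.999, 0.036, 0.0, 0.004]
ft_force: [-0.5, -10.8, -0.9]
grip_width: 0.0157
grip_force: 30.0
time: 22.35
position: [0.5544, 0.099, 0.2285]
tool_rot: [0.999, 0.036, 0.0, 0.004]
ft_force: [-0.6, -10.6, -0.2]
grip_width: 0.0156
grip_force: 30.0
```

```bash
python3 -m pendant '[{"jaw":0,"linear":[0,0.1,0],"twist":0},{"jaw":0,"linear":[0,0.1,0],"twist":0},{"jaw":0,"linear":[0,0.03,0],"twist":0},{"jaw":0,"linear":[0,0,0],"twist":0},{"jaw":0,"linear":[0,0,0],"twist":0}]'
```

```text
time: 22.77
position: [0.5544, 0.0986, 0.2285]
tool_rot: [0.999, 0.035, 0.0, 0.002]
ft_force: [-0.6, -6.0, -0.6]
grip_width: 0.0159
grip_force: 29.9
```

```bash
python3 -m pendant '[{"jaw":0,"linear":[0,0.1,0],"twist":0},{"jaw":0,"linear":[0,0.06,0.03],"twist":0},{"jaw":0,"linear":[0,0,0],"twist":0},{"jaw":0,"linear":[0,0,0],"twist":0}]'
```

```text
time: 23.1
position: [0.5544, 0.0984, 0.2283]
tool_rot: [0.999, 0.035, 0.0, 0.0]
ft_force: [0.1, -3.4, 0.4]
grip_width: 0.0159
grip_force: 29.9
```

```bash
python3 -m pendant '[{"jaw":0,"linear":[0,0.08,0],"twist":0},{"jaw":0,"linear":[0,0,0],"twist":0},{"jaw":0,"linear":[0,0,0],"twist":0}]' 5;  python3 -m pendant '[{"jaw":0.25,"linear":[0,0,0],"twist":0},{"jaw":0.4,"linear":[0,0,0],"twist":0},{"jaw":0.45,"linear":[0,0,0],"twist":0},{"jaw":0.45,"linear":[0,0,0],"twist":0},{"jaw":0.45,"linear":[0,0,0],"twist":0},{"jaw":0.45,"linear":[0,0,0],"twist":0}]'
```

```text
time: 23.35
position: [0.5545, 0.0984, 0.2282]
tool_rot: [0.999, 0.035, 0.001, -0.0]
ft_force: [0.4, -2.1, 0.4]
grip_width: 0.0161
grip_force: 5.0
time: 23.85
position: [0.5541, 0.0981, 0.228]
tool_rot: [0.999, 0.035, 0.0, -0.0]
ft_force: [0.0, -1.0, -0.3]
grip_width: 0.0378
grip_force: 0.0
```

Released. I'll lift straight up, clear the area and check.

```bash
python3 -m pendant '[{"jaw":0.45,"linear":[0,0,-0.5],"twist":0},{"jaw":0.45,"linear":[0,0,-1],"twist":0},{"jaw":0.45,"linear":[0,0,-1.5],"twist":0},{"jaw":0.45,"linear":[0,0,-2],"twist":0},{"jaw":0.45,"linear":[0,0,-3],"twist":0},{"jaw":0.45,"linear":[0,0,-3],"twist":0},{"jaw":0.45,"linear":[0,0,-3],"twist":0},{"jaw":0.45,"linear":[0,0,-2],"twist":0},{"jaw":0.45,"linear":[0,0,0],"twist":0},{"jaw":0.45,"linear":[0,0,0],"twist":0}]'
python3 - <<'E'
from rig import cams
import cv2,numpy as np
a=cams.camera("scene")["color"];b=cams.camera("side")["color"]
cv2.imwrite("pics/end.png",np.hstack([cv2.resize(a[130:280,240:390],(400,400),interpolation=cv2.INTER_CUBIC),cv2.resize(b[150:290,150:290],(400,400),interpolation=cv2.INTER_CUBIC)]))
E
```

```text
time: 24.68
position: [0.5546, 0.098, 0.3901]
tool_rot: [0.999, 0.035, 0.002, 0.0]
ft_force: [-0.8, -0.1, -1.6]
grip_width: 0.039
grip_force: 0.0
```

View pics/end.png

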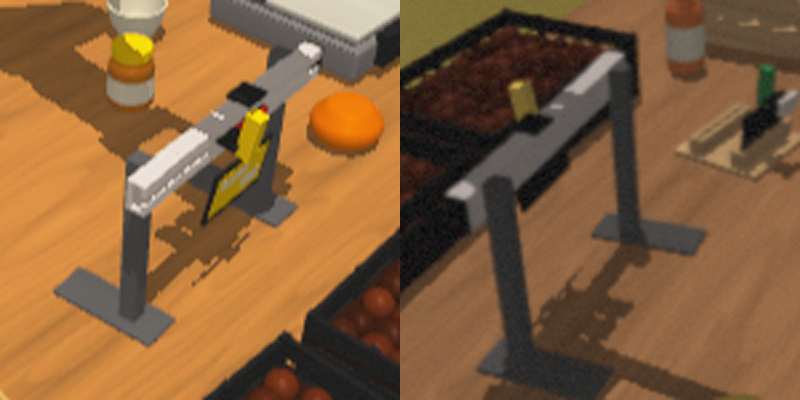

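The yellow sign hangs in the rail at about (255,135) with the lock shoe pushed in beyond it. The green sign and the goods are undisturbed.

```bash
python3 -c "
from rig import robot;print(robot.hand_in())"
```

```text
the job is handed in; nothing more can be done
None
```

The yellow sign hangs on its own in the rail: the lock shoe was pushed about 30 mm onto its hard end and bedded with about 11 N for roughly 0.7 s, the green sign and goods looked undisturbed, and the job is handed in (about 25 s on the robot's clock, verdict not shown).

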